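Hang a shelf label holder on its peg and press it home behind the lip

TASK

Take the label holder that has the eye out of the rack, hang it by the eye on the peg of the little display shelf, and push its tab end down behind the shelf's front lip until it is fully home against the sprung foot. Finish while holding it pressed home: do not let up, or the spring lifts it again. Leave the plain holder and the tins on the shelf where they are.

Things in the scene. Friction and masses are not known exactly. Their poses are not given: they have to be found in the camera images.
- holder: Holder to fit: grey plastic strip upright in either rack slot, y -60 to +58 mm, label face to -x, about 60 g. Origin: middle of lower edge, z up. Tongue z 0-18, 4 mm thick; pocket above, 6 mm thick, to z 46. Eye at the +y end, open along x: y 30-50, z 10-52, with 8 mm bars beside and above it (top z 60). Ribbed grip tab at the -y end, 10 mm thick, y -58 to -22, z 46-76.
- holder_tab (a point): Grip point in the middle of the holder's tab: (0, -40, 61) mm in the holder's frame. Grasp here from above, fingers closing along the holder's x (10 mm).
- holder_eye (a point): Centre of the holder's eye opening: (0, 40, 31) mm in the holder's frame.
- holder_heel (a point): Point of the holder's lower edge right below the tab: (0, -40, 0) mm in the holder's frame; this rests on the sprung foot.
- plain_holder: The other holder in the rack, 84 mm long with the tab in the middle of its top and no eye. Same plastic. Not to be moved. Origin: middle of its lower edge.
- rack: Fixed wooden block 110 (x) x 70 (y) x 36 mm with two slots along its y at x = -40 and +40 mm, 8.5 mm wide, 24 mm deep (floor 12 mm above the worktop). The holders stand in the slots, centred, axes parallel to the rack's, sticking out at both ends. Origin: centre of the underside.
- display: Fixed low wooden shelf, 200 mm wide (y), board top z 70 mm. Origin: centre of underside; front to -x. Board x -67 to +55. Along the front an aluminium channel open upward, 170 mm long: back wall x -70, lip x -79 to -82 flared to x -85 at its top (z 69), gap 9 mm, mid plane x -74.5. A steel bracket at the left front (y 27 to 53) stands up to z 125, front face x -69.
- peg_seat (a point): Point on the axis of the 8 mm steel peg where the eye hangs: (-74.5, 40, 98) mm in the display's frame, same axes. The peg points along -x; its 2 mm upturned tip ends 30 mm in front of this point. Seated, the eye's top bar lies on the peg, eye centre 17 mm below this point. Carried level 27 mm above home height, the holder clears the lip while the peg enters the eye.
- home_point (a point): Where holder_heel is when the holder is fully home: (-74.5, -40, 50) mm in the display's frame, behind the lip, lip top 18 mm above it. The holder is then level, its axes parallel to the display's.
- press_foot (a joint): Sprung foot in the channel right below the tab end (24 mm wide): 0 = up (top 10 mm above home_point), 0.010 m = pushed right down on its stop (home). It starts to move at about 1.4 N and takes about 5.9 N at the stop; let go, it lifts the holder's tab end again.
- tin_left: Flat tin 63 x 105 x 26 mm lying on the back left of the display board; not to be moved. Origin: centre of the underside.
- tin_right: Flat tin 63 x 105 x 25 mm lying on the back right of the display board; not to be moved. Origin: centre of the underside.
Things that resemble listed ones, but are neither listed nor needed, are in the scene too. Leave any brown look-alike of the holder alone.

How it is judged:
By the outcome, as a careful person would: the job done as asked, in the order asked, and still so for the second after the job is handed in, while the arm keeps its last pose, push and grip.
It also fails if it takes over 54 s, if anything falls off the work surface, if the arm or the gripper's body presses on something with over 40 N, if the wrist force passes 120 N, or if a joint passes its speed limit or range.

ROBOT

A 6-joint arm with a two-finger parallel gripper is mounted at the origin on a cart in front of the work surface, level with it; the furniture and walls round the work are solid. World frame = base frame: x ahead of the robot, y to its left, z up, the work surface at z = 0. Lengths are in mm, angles in rad, forces in N, time in s.
With the tool pointing down it reaches from about 350 to 775 mm from the base axis. Payload 7.3 kg.
Tool frame: the origin (TCP) lies at the very end of the fingers, on their centre line; the grasp point (between the pads) lies behind it (bot.grip_point_offset is the z of the grasp point in the tool frame, in mm); z points along the fingers, y is the line along which they close (so a half turn about z gives the same grasp; the last joint's range is limited). The gripper opens to 92 mm and grips with 3 to 60 N. Pads are 19 mm wide; open, the fingers measure 130 mm over their backs; the gripper's body (75 mm by 190 mm) begins 47 mm behind the grasp point.
Start: joints at [0.985, 0.342, 1.524, -0, 1.275, -0.146], TCP at [223.512, 475.066, 226.741] pointing down, gripper open.
Joint ranges: [-2.53, 2.53], [-0.77, 2.02], [0.04, 2.7], [-1, 4.14], [0.28, 2.66], [-3.11, 3.11]. Speed limits (rad/s): [2.57, 2.57, 3.14, 3.14, 3.14, 3.14].

INTERFACE

Orientations are given as [roll, pitch, yaw] about the fixed x, y, z axes, in that order (R = Rz(yaw) Ry(pitch) Rx(roll)).
In Python, from plant import bot gives the robot as it stands. The module is installed in compiled form; this text tells all that it offers.
- The arm moves only by the shell command python3 -m crank 'ROWS'. ROWS is JSON, a list that holds one entry, the list of rows, each a list of 5 numbers: the opening, from 0 (shut) to 1 (fully open), then the shift along the tool's x, y, z in cm, then the turn about the tool's z in degrees. In form: [[[claw, x, y, z, turn], ...]]. A call has exactly 10 rows; each row is the pose to reach, as a shift and turn from the pose commanded when the call began, along the tool's axes at that moment; what a row does not reach only later rows make up. A row lasts 1/10 s, in which the tool goes at most 50 mm and 8.59 degrees, less where a joint would pass 70% of its speed; a pose out of reach is approached as far as the arm can. A call with a gripper value outside its range is refused whole. The fingers move at their own pace and stop on an object; the grip force is fixed at half the most. Time passes only in rows, so rows that repeat a pose let the fingers close, or fill a call up. It gives the time, the measured TCP pose, the force, the opening and the grip force at its end, in the units of the state.
- bot.get_obs(): the state, without advancing time (a new reading comes with each control period).
- bot.capture(name): name is "scene" or "top"; returns (picture, depth): 400x640x3 uint8, red, green, blue; 400x640 float32, mm along the optical axis (not along the pixel's ray), 0 where there is no reading.
- bot.calibration(name): a dict with "vertical_fov" (degrees; the focal length in pixels is half the picture's height over the tangent of half this angle, whatever the lens; pixels are square), "cx", "cy" (the principal point, pixels), "rvec" (rotation vector, rad) and "tvec" (3), from world to camera coordinates, as OpenCV has them. Camera axes: x right, y down, z forward; pixel columns grow to the right and rows downward; lengths in mm; the calibration is good to about 2 mm. A picture is of the moment at which its call begins. calibration takes no time and is no camera call.
- bot.close_job(): hands the job in; it is judged then, once.
The state is a dict: "time": time; "joint_positions": joint angles; "dq": joint speeds; "tau": joint torques, N m; "tool_pos": TCP position; "tcp_rot": TCP orientation; "contact_force": force on the tool from outside, world axes, zero at the start; "moment": the same for the moment, N m; "grip_width": finger opening in mm; "finger_force": force on a finger pad.
Only numpy, scipy, OpenCV 4.12 (cv2) and the standard library are available. Lean on these libraries where they do the work, as an engineer would, in place of code of your own. Each camera call takes 0.05 s, during which the arm holds its last target. There are 200 camera calls.

## Working session

There is one attempt and no reset: what is moved stays moved. The work goes in short steps, Python scripts to look and compute and a shell command to move; the robot and the scene stay as the last step left them, time stands still between calls to the robot, and variables do not carry over. Pictures are saved under pics/ and viewed, at most 10 in all, crops included, and the job is handed in when it is done.

```bash
mkdir -p pics; cat > h.py <<'E'
import numpy as np,cv2
from plant import bot
from scipy.spatial.transform import Rotation as R
def cap(n):
    im,d=bot.capture(n); np.savez(f'{n}.npz',im=im,d=d); return im,d
def load(n):
    z=np.load(f'{n}.npz'); return z['im'],z['d']
def cal(n):
    c=bot.calibration(n); f=200/np.tan(np.radians(c['vertical_fov'])/2)
    return f,c['cx'],c['cy'],cv2.Rodrigues(np.array(c['rvec'],float))[0],np.array(c['tvec'],float).ravel(),c
def cloud(n,d):
    f,cx,cy,Rm,t,_=cal(n); v,u=np.mgrid[:400,:640]
    P=np.stack([(u-cx)/f*d,(v-cy)/f*d,d],-1); return (P-t)@Rm
def rayz(n,u,v,z):
    f,cx,cy,Rm,t,_=cal(n); o=-Rm.T@t; r=Rm.T@np.array([(u-cx)/f,(v-cy)/f,1]); return o+r*(z-o[2])/r[2]
def proj(n,p):
    f,cx,cy,Rm,t,_=cal(n); q=Rm@np.array(p,float)+t; return q[0]/q[2]*f+cx,q[1]/q[2]*f+cy
def save(n,im): cv2.imwrite(f'pics/{n}.png',im[:,:,::-1])
E
python3 - <<'E'
from h import *
for n in('scene','top'):
    im,d=cap(n); save(n+'0',im); print(bot.calibration(n))
print(bot.get_obs(),bot.grip_point_offset)
E
```

```text
{'vertical_fov': 51.62637518524255, 'cx': 320.2799254871383, 'cy': 198.53496812082042, 'rvec': array([ 2.14641471, -1.07423178,  0.43663942]), 'tvec': array([-339.0060961 ,  336.44097679,  905.4969492 ])}
{'vertical_fov': 47.93840533313907, 'cx': 321.68431610618217, 'cy': 205.37259381901302, 'rvec': array([ 2.12913057, -2.1809685 ,  0.15184472]), 'tvec': array([ -40.77995696,  493.17649901, 1160.65644406])}
{'time': 0.1, 'joint_positions': array([ 9.84984142e-01,  3.42642825e-01,  1.52487886e+00,  7.63335667e-06,
        1.27540902e+00, -1.46005995e-01]), 'dq': array([-0.00165149, -0.00142375, -0.00114747, -0.00079352,  0.00016677,
        0.00063276]), 'tau': array([ 1.68677190e-03, -4.32008529e+01, -2.44692868e+01,  7.18220067e-02,
        5.27566276e-02, -5.88615740e-05]), 'tool_pos': array([223.31337917, 474.75566903, 226.13464738]), 'tcp_rot': array([-3.14026990e+00, -2.01892728e-04,  2.70178410e+00]), 'contact_force': array([-0.45907576, -0.25667527, -0.0815269 ]), 'moment': array([-0.03572931,  0.03190802, -0.00426263]), 'finger_force': 0.0, 'grip_width': 91.54712350755888} -18.8
```

View pics/scene0.png

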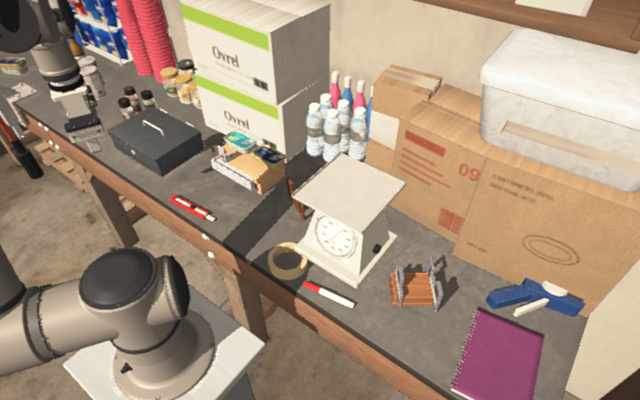

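View pics/top0.png

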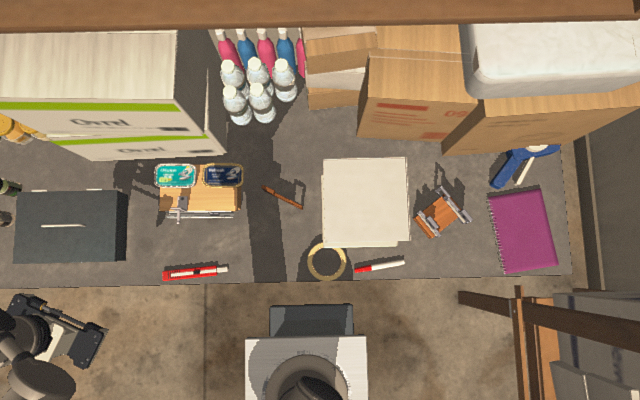

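The scene view shows the display at about (248,165), the rack with two grey holders at (417,287), and the brown look-alike at about (292,190). In the top view the display is at (200,195), the rack at (442,212), and the look-alike at (283,196). I'll enlarge both.

```bash
python3 - <<'E'
from h import *
a,d=load('top'); b,e=load('scene')
def crop(im,u,v,w,h,s): return cv2.resize(im[v:v+h,u:u+w],None,fx=s,fy=s,interpolation=cv2.INTER_CUBIC)
save('c1',np.vstack([np.hstack([crop(a,400,170,90,70,4),crop(a,145,155,110,70,4)]),np.hstack([crop(b,375,245,90,70,4),crop(b,200,125,110,70,4)])]))
for n,dd,(u0,u1,v0,v1) in(('top',d,(405,480,180,245)),('scene',e,(380,455,250,315)),('top',d,(150,250,155,225)),('scene',e,(200,300,125,195))):
    P=cloud(n,dd)[v0:v1,u0:u1].reshape(-1,3); P=P[P[:,2]>5]
    print(n,np.percentile(P,[1,50,99],axis=0).round(0).tolist(),np.histogram(P[:,2],bins=range(0,150,10))[0])
E
```

```text
top [[333.0, -454.0, 5.0], [455.0, -354.0, 38.0], [530.0, -43.0, 1216.0]] [ 95  49  54 788 111 111  69  56 113  22   0   0   0   0]
scene [[398.0, -431.0, 6.0], [447.0, -365.0, 34.0], [525.0, -247.0, 88.0]] [ 64 142 169 909  86 138  81  59 138   0   0   0   0   0]
top [[457.0, 148.0, 8.0], [539.0, 265.0, 72.0], [640.0, 378.0, 117.0]] [  73   63   71  172   29   57 1177 1006  306 1634   36   12   12    0]
scene [[404.0, -56.0, 7.0], [553.0, 236.0, 69.0], [717.0, 499.0, 209.0]] [  90  159  172  259  294  406 1079  429  615  653  148  105   86   51]
```

View pics/c1.png

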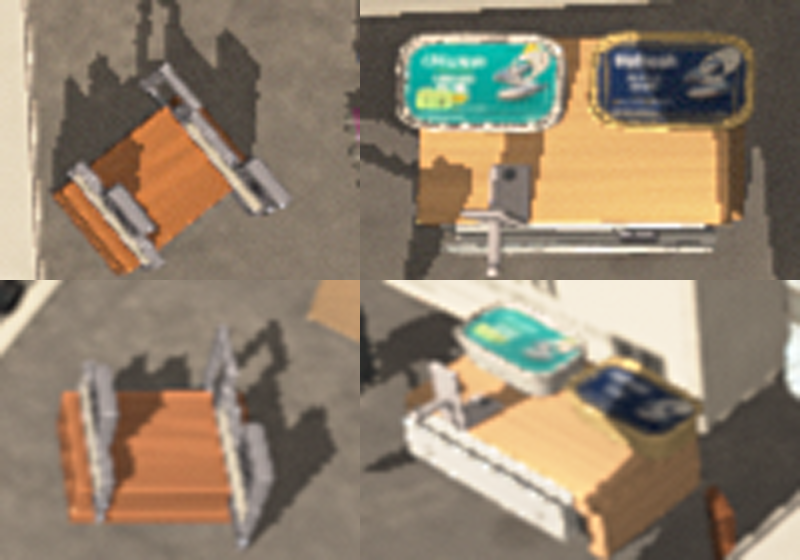

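The holder with the eye is in the right-hand slot: tab at the lower right (top view, about pixel (466,216)), eye at the upper left, label face toward the rack middle. So its yaw is about -45°. The display's yaw is about 0, with its peg at the left front (top view, about (178,215)). Next I'll get numbers from depth.

```bash
python3 - <<'E'
from h import *
def rect(P): 
    (c,s,a)=cv2.minAreaRect(P[:,:2].astype(np.float32)); return np.round(c,1),np.round(s,1),round(a,2),len(P)
for n,(u0,u1,v0,v1),(w0,w1,y0,y1) in(('top',(405,480,180,245),(150,250,155,225)),('scene',(380,455,250,315),(200,300,125,195))):
    im,d=load(n); C=cloud(n,d)
    Q=C[v0:v1,u0:u1].reshape(-1,3)
    m=lambda P,a,b:P[(P[:,2]>a)&(P[:,2]<b)]
    r=m(Q,32,40); r=r[(np.abs(r[:,0]-450)<90)&(np.abs(r[:,1]+360)<90)]
    print(n,'racktop z',np.median(r[:,2]),rect(r))
    t=m(Q,82,95); k=cv2.kmeans(t[:,:2].astype(np.float32),2,None,(3,50,.1),5,0)
    for i in(0,1):
        g=t[k[1].ravel()==i]; print(' tab',g.mean(0).round(1),rect(g))
    D=C[y0:y1,w0:w1].reshape(-1,3)
    b=m(D,66.5,73.5); b=b[(b[:,0]>380)&(b[:,0]<650)&(b[:,1]>130)&(b[:,1]<400)]; print(' board',np.median(b[:,2]),rect(b),np.percentile(b,[1,99],axis=0).round(1).tolist())
    p=m(D,98.5,135); p=p[(p[:,0]<530)&(p[:,1]>200)&(p[:,1]<400)]; print(' bracket/peg',p.round(0).tolist()[:60])
E
```

```text
top racktop z 36.21565772552587 (array([ 458.9, -362.4]), array([115.7, 111.1]), 37.98, 762)
 tab [ 435.3 -329.5   87.4] (array([ 435.5, -329.3]), array([35.2, 10.2]), 39.13, 61)
 tab [ 451.3 -417.2   87.5] (array([ 451.5, -417.6]), array([33.7, 11.6]), 37.56, 65)
 board 69.83576071652038 (array([533.8, 257.8]), array([213.7, 139.6]), 88.4, 1800) [[464.2, 167.6, 66.6], [600.1, 363.0, 73.3]]
 bracket/peg [[482.0, 317.0, 128.0], [482.0, 317.0, 122.0], [482.0, 313.0, 128.0], [482.0, 312.0, 123.0], [482.0, 309.0, 125.0], [482.0, 306.0, 125.0], [482.0, 304.0, 124.0], [482.0, 301.0, 125.0], [482.0, 299.0, 124.0], [481.0, 296.0, 128.0], [481.0, 294.0, 127.0], [482.0, 294.0, 119.0], [483.0, 294.0, 111.0], [480.0, 317.0, 121.0], [480.0, 316.0, 118.0], [480.0, 314.0, 117.0], [481.0, 313.0, 113.0], [480.0, 309.0, 118.0], [481.0, 308.0, 113.0], [480.0, 304.0, 117.0], [480.0, 302.0, 116.0], [480.0, 299.0, 117.0], [480.0, 296.0, 119.0], [480.0, 295.0, 114.0], [481.0, 294.0, 109.0], [482.0, 293.0, 103.0], [480.0, 311.0, 102.0], [479.0, 308.0, 104.0], [479.0, 305.0, 107.0], [480.0, 304.0, 103.0], [4
[... 1767 characters left out ...]
14.0, 103.0], [480.0, 306.0, 108.0], [481.0, 302.0, 109.0], [478.0, 294.0, 115.0], [482.0, 294.0, 113.0], [478.0, 313.0, 102.0], [480.0, 312.0, 102.0], [483.0, 312.0, 99.0], [479.0, 301.0, 107.0], [479.0, 297.0, 109.0], [479.0, 291.0, 112.0], [476.0, 307.0, 103.0], [478.0, 305.0, 103.0], [481.0, 304.0, 101.0], [481.0, 300.0, 103.0], [480.0, 294.0, 106.0], [473.0, 304.0, 102.0], [477.0, 305.0, 99.0], [478.0, 302.0, 100.0], [479.0, 293.0, 104.0], [482.0, 293.0, 101.0], [468.0, 308.0, 100.0], [470.0, 306.0, 99.0], [463.0, 307.0, 100.0], [465.0, 305.0, 100.0], [457.0, 305.0, 100.0], [460.0, 299.0, 101.0], [448.0, 308.0, 102.0], [448.0, 302.0, 104.0], [453.0, 305.0, 100.0], [447.0, 303.0, 101.0]]
```

```bash
python3 - <<'E'
from h import *
L=rayz('top',166.75,216.75,69);Rr=rayz('top',233.25,217.25,69); print('lip bottom edge',L.round(1),Rr.round(1),np.linalg.norm(L-Rr),np.degrees(np.arctan2(*(L-Rr)[:2])))
for n,(u0,u1,v0,v1) in(('top',(145,255,155,230)),('scene',(200,310,125,200))):
    im,d=load(n); C=cloud(n,d)[v0:v1,u0:u1].reshape(-1,3)
    b=C[(abs(C[:,2]-69)<4)&(C[:,1]>170)&(C[:,1]<345)&(C[:,0]>440)&(C[:,0]<500)]
    print(n,'hist x',np.histogram(b[:,0],bins=range(444,500,3)))
    for y in range(175,345,20):
        s=b[(abs(b[:,1]-y)<10)]; print('  ',y,np.sort(s[:,0])[:12].round(0))
    p=C[(C[:,2]>96)&(C[:,2]<108)&(C[:,0]>440)&(C[:,0]<476)&(abs(C[:,1]-306)<12)]
    print(' peg',np.polyfit(p[:,0]-460,p[:,1],1),np.sort(p[:,0])[:5],p[:,2].max(),np.median(p[:,2]))
    k=C[(C[:,2]>106)&(C[:,2]<122)&(C[:,0]>470)&(C[:,0]<492)&(C[:,1]<330)&(C[:,1]>285)]
    print(' bracket face',np.polyfit(k[:,1]-305,k[:,0],1),np.percentile(k[:,1],[1,99]))
    t=C[(C[:,2]>92)&(C[:,2]<101)&(C[:,0]>500)&(C[:,0]<680)]
    print(' tins',np.percentile(t,[1,99],axis=0).round(0))
E
```

```text
lip bottom edge [467.3 345.   69. ] [461.9 174.9  69. ] 170.12449896082052 1.7995917230323235
top hist x (array([ 0,  0,  0,  0,  0,  0, 33, 50,  6,  0,  0, 32, 66, 66, 56, 61, 63,
       71]), array([444, 447, 450, 453, 456, 459, 462, 465, 468, 471, 474, 477, 480,
       483, 486, 489, 492, 495, 498]))
   175 [463. 465. 479. 481. 481. 481. 481. 483. 483. 483. 483. 484.]
   195 [463. 463. 463. 463. 463. 463. 463. 466. 466. 466. 466. 466.]
   215 [463. 463. 463. 464. 464. 464. 464. 466. 466. 466. 466. 466.]
   235 [464. 464. 464. 464. 464. 464. 466. 467. 467. 467. 467. 467.]
   255 [464. 464. 464. 464. 465. 465. 465. 467. 468. 468. 479. 480.]
   275 [465. 465. 465. 465. 465. 465. 465. 465. 468. 468. 468. 480.]
   295 [465. 465. 465. 465. 466. 466. 466. 466. 468. 468. 468. 468.]
   315 [465. 465. 466. 466. 466. 469. 479. 481. 481. 491. 491. 491.]
   335 [466. 466. 466. 466. 466. 467. 469. 469. 479. 479. 480. 480.]
 peg [-1.23101971e-02  3.06201119e+02] [446.89512485 447.38477641 447.4599046  449.30048502 449.57688068] 106.27859254256083 101.25457512617015
 bracket face [-2.22724972e-02
[... 477 characters left out ...]
 480. 480. 480. 480. 482. 482.]
   235 [463. 463. 464. 477. 477. 478. 478. 480. 481. 481. 482. 482.]
   255 [464. 464. 465. 477. 477. 477. 478. 478. 480. 481. 482. 483.]
   275 [463. 464. 465. 478. 480. 480. 482. 482. 483. 484. 485. 485.]
   295 [464. 466. 467. 477. 479. 479. 480. 480. 481. 481. 481. 484.]
   315 [465. 465. 466. 478. 479. 480. 481. 481. 481. 482. 495. 497.]
   335 [464. 465. 465. 478. 481. 483. 484. 485. 490. 494. 497.]
 peg [-8.58291543e-03  3.05293704e+02] [447.09003143 447.8198752  447.8272381  447.98786031 451.87332832] 104.18260424847388 99.59785321494803
 bracket face [4.28354900e-02 4.80706945e+02] [291.12529607 318.96703703]
 tins [[535. 146.  92.]
 [671. 369. 101.]]
```

```bash
python3 - <<'E'
from h import *
im,d=load('top'); C=cloud('top',d)
print('scale',np.median(C[175:235,335:400].reshape(-1,3),0), C[160:245,325:408].reshape(-1,3).min(0),C[160:245,325:408].reshape(-1,3).max(0))
m=(C[...,2]>100)&(C[...,2]<900)&(C[...,0]>200)&(C[...,0]<650)&(abs(C[...,1])<600)
v,u=np.nonzero(m); 
H,_,_=np.histogram2d(C[m][:,0],C[m][:,1],bins=[range(200,700,50),range(-600,650,100)])
Z=np.zeros_like(H)
for p in C[m]: 
    i=int((p[0]-200)//50); j=int((p[1]+600)//100)
    if i<9 and j<12: Z[i,j]=max(Z[i,j],p[2])
print(Z.round(0).astype(int))
o=bot.get_obs(); T=R.from_euler('xyz',o['tcp_rot']).as_matrix()
for q in([430,250,260],[430,-150,290],[450.5,-417.5,230],[450.5,-417.5,54.2]): print(q,(T.T@(np.array(q)-o['tool_pos'])/10).round(2))
E
```

```text
scale [ 467.3926921  -153.13787629  210.97061439] [ 332.7366767  -292.38215714   -4.60350184] [ 617.25720612  -42.66662461 1216.33684   ]
[[  0   0   0   0   0   0   0   0   0 629 573 262]
 [  0   0   0   0   0   0   0   0   0   0 565 338]
 [  0   0   0   0   0   0   0   0   0   0   0   0]
 [  0   0   0 221 217 221   0   0   0   0   0   0]
 [  0   0   0 221 216 221   0   0   0 105   0 104]
 [  0   0   0 222 217 223   0   0 128 128   0 103]
 [  0   0   0 222 217 221   0   0   0   0   0   0]
 [  0   0   0 223 222 222   0   0   0 100   0   0]
 [506 507 507   0   0   0   0   0 440 440 440 438]]
[430, 250, 260] [-28.27 -11.54  -3.38]
[430, -150, 290] [-45.3  -47.74  -6.33]
[450.5, -417.5, 230] [-58.55 -71.06  -0.3 ]
[450.5, -417.5, 54.2] [-58.55 -71.04  17.28]
```

```bash
python3 -m crank '[[[1,-5,-2,-2,8],[1,-10,-4,-4,16],[1,-15,-6,-6,24],[1,-19,-8,-6.4,32],[1,-23,-10,-6.4,40],[1,-27,-12,-6.4,48],[1,-29.5,-16,-6.4,56],[0.8,-32,-20,-6.4,64],[0.6,-34.5,-24,-6.4,72],[0.5,-37,-28.5,-6.4,80]]]'
cat > goto.py <<'E'
from h import *
import sys
o=bot.get_obs(); T=R.from_euler('xyz',o['tcp_rot']).as_matrix()
print('pos',o['tool_pos'].round(1),'rot',np.degrees(o['tcp_rot']).round(2),'F',o['contact_force'].round(1),'M',o['moment'].round(2),'w',round(o['grip_width'],1),'q',o['joint_positions'].round(2),'t',round(o['time'],2))
a=list(map(float,sys.argv[1:]))
for i in range(0,len(a),3): print(a[i:i+3],(T.T@(np.array(a[i:i+3])-o['tool_pos'])/10).round(2))
E
python3 goto.py 430 -150 290 450.5 -417.5 290 450.5 -417.5 120
```

```text
time: 1.1
tool_pos: [436.7, 59.3, 290.4]
tcp_rot: [-3.141, -0.0, 1.3]
contact_force: [1.1, -0.2, -0.4]
grip_width: 72.2
finger_force: 0.0
pos [436.7  59.3 290.4] rot [-1.7998e+02 -1.0000e-02  7.4480e+01] F [ 1.1 -0.2 -0.4] M [-0.14 -0.01 -0.03] w 72.2 q [-0.04  0.14  1.62  0.    1.39  0.23] t 1.1
[430.0, -150.0, 290.0] [-20.35   4.96   0.04]
[450.5, -417.5, 290.0] [-4.558e+01  1.409e+01  3.000e-02]
[450.5, -417.5, 120.0] [-45.58  14.1   17.03]
```

```bash
python3 -m crank '[[[0.5,-5,1.2,0,8],[0.5,-10,2.4,0,16],[0.5,-15,3.8,0,24],[0.5,-20,5,0,32],[0.5,-25,6.8,0,37],[0.5,-30,8.6,0,37],[0.5,-35,10.3,0,37],[0.5,-39.5,12,0,37],[0.5,-43,13.2,0,37],[0.5,-45.5,14.1,2,37]]]'
python3 goto.py  450.5 -417.5 120
```

```text
time: 2.1
tool_pos: [453.6, -419.5, 271.8]
tcp_rot: [3.137, 0.0, 0.657]
contact_force: [0.1, 0.9, -0.1]
grip_width: 45.8
finger_force: 0.0
pos [ 453.6 -419.5  271.8] rot [1.7973e+02 2.0000e-02 3.7660e+01] F [ 0.1  0.9 -0.1] M [-0.12  0.15 -0.04] w 45.8 q [-0.87  0.49  1.17 -0.    1.48  0.04] t 2.1
[450.5, -417.5, 120.0] [-0.12 -0.42 15.18]
```

```bash
python3 -m crank '[[[0.5,-0.1,-0.4,4,0],[0.5,-0.1,-0.4,8,0],[0.5,-0.1,-0.4,12,0],[0.5,-0.1,-0.4,15.2,0],[0.5,-0.1,-0.4,15.2,0],[0.5,-0.1,-0.4,15.2,0],[0.5,-0.1,-0.4,15.2,0],[0.5,-0.1,-0.4,15.2,0],[0.5,-0.1,-0.4,15.2,0],[0.5,-0.1,-0.4,15.2,0]]]'
python3 goto.py 450.5 -417.5 120 450.5 -417.5 54.7
python3 - <<'E'
from h import *
a,_=cap('top'); b,_=cap('scene')
c=lambda im,u,v:cv2.resize(im[v:v+100,u:u+100],None,fx=4,fy=4,interpolation=cv2.INTER_CUBIC)
save('g1',np.hstack([c(a,400,160),c(b,380,210)]))
E
```

```text
time: 3.1
tool_pos: [450.6, -412.6, 119.6]
tcp_rot: [3.14, -0.0, 0.66]
contact_force: [0.1, -0.6, 0.0]
grip_width: 46.2
finger_force: 0.0
pos [ 450.6 -412.6  119.6] rot [ 1.7992e+02 -1.0000e-02  3.7800e+01] F [ 0.1 -0.6  0. ] M [-0.07  0.11 -0.01] w 46.2 q [-0.87  0.59  1.42  0.    1.13  0.04] t 3.1
[450.5, -417.5, 120.0] [-0.31  0.38 -0.04]
[450.5, -417.5, 54.7] [-0.31  0.37  6.49]
```

View pics/g1.png

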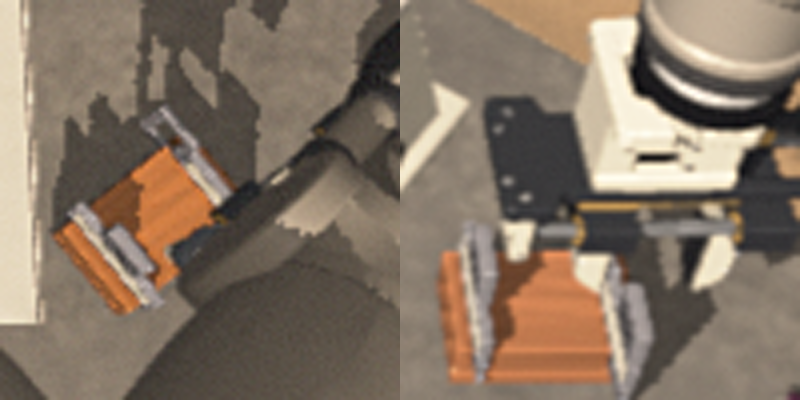

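The scene crop shows the open fingers at about (595,270) and (712,260), straddling the holder's tab at (640,300). The plain holder is clear of them. I'll correct by 4 to 5 mm, descend and grip.

```bash
python3 -m crank '[[[0.5,-0.3,0.37,0,0],[0.5,-0.3,0.37,2,0],[0.5,-0.3,0.37,4,0],[0.5,-0.3,0.37,5.5,0],[0.5,-0.3,0.37,6.5,0],[0.5,-0.3,0.37,6.5,0],[0.5,-0.3,0.37,6.5,0],[0.3,-0.3,0.37,6.5,0],[0.2,-0.3,0.37,6.5,0],[0.15,-0.3,0.37,6.5,0]]]'
python3 goto.py 450.5 -417.5 54.7
```

```text
time: 4.2
tool_pos: [450.5, -417.4, 54.3]
tcp_rot: [3.141, -0.0, 0.66]
contact_force: [0.4, -0.5, -0.4]
grip_width: 26.3
finger_force: 0.0
pos [ 450.5 -417.4   54.3] rot [ 1.7994e+02 -1.0000e-02  3.7800e+01] F [ 0.4 -0.5 -0.4] M [-0.07  0.11 -0.01] w 26.3 q [-0.87  0.67  1.47  0.    0.99  0.04] t 4.2
[450.5, -417.5, 54.7] [-0.01  0.01 -0.04]
```

```bash
python3 -m crank '[[[0.1,0,0,0,0],[0.05,0,0,0,0],[0,0,0,0,0],[0,0,0,0,0],[0,0,0,0,0],[0,0,0,0,0],[0,0,0,0,0],[0,0,0,0,0],[0,0,0,0,0],[0,0,0,0,0]]]'
python3 goto.py 450.5 -417.5 54.7
```

```text
time: 5.2
tool_pos: [450.5, -417.4, 53.8]
tcp_rot: [3.141, -0.0, 0.66]
contact_force: [3.2, -3.9, -1.1]
grip_width: 9.8
finger_force: 30.0
pos [ 450.5 -417.4   53.8] rot [ 1.7995e+02 -1.0000e-02  3.7790e+01] F [ 3.2 -3.9 -1.1] M [-0.9  -0.43 -0.32] w 9.8 q [-0.87  0.68  1.47  0.    0.99  0.04] t 5.2
[450.5, -417.5, 54.7] [-0.01  0.01 -0.09]
```

```bash
python3 -m crank '[[[0,0,0,-0.5,0],[0,0,0,-1.5,0],[0,0,0,-3,0],[0,0,0,-6,0],[0,0,0,-10,0],[0,0,0,-14,0],[0,0,0,-18,0],[0,0,0,-22,0],[0,0,0,-25,0],[0,0,0,-26,0]]]'
python3 goto.py 430 -150 320 410 100 320 410 227 240 423 226.6 123
```

```text
time: 6.2
tool_pos: [450.2, -416.9, 316.8]
tcp_rot: [3.139, 0.0, 0.66]
contact_force: [0.4, 0.0, -0.5]
grip_width: 9.5
finger_force: 30.0
pos [ 450.2 -416.9  316.8] rot [179.85   0.    37.84] F [ 0.4  0.  -0.5] M [-0.11  0.09  0.01] w 9.5 q [-0.87  0.47  1.09 -0.    1.58  0.04] t 6.2
[430.0, -150.0, 320.0] [ 14.78 -22.31  -0.38]
[410.0, 100.0, 320.0] [ 28.53 -43.28  -0.43]
[410.0, 227.0, 240.0] [ 36.32 -53.33   7.54]
[423.0, 226.6, 123.0] [ 37.33 -52.53  19.24]
```

```bash
python3 -m crank '[[[0,1.5,-2.2,-0.4,0],[0,4,-6,-0.4,0],[0,6.5,-10,-0.4,0],[0,9,-14,-0.4,-7],[0,11.5,-18,-0.4,-14],[0,14.2,-22,-0.4,-21],[0,17,-26,-0.4,-28],[0,20,-30,-0.4,-35],[0,23,-34,-0.4,-42],[0,25.5,-38,-0.4,-51]]]'
python3 goto.py 410 227 240 418 227 160
```

```text
time: 7.2
tool_pos: [417.1, 41.5, 316.0]
tcp_rot: [-3.137, -0.0, 1.549]
contact_force: [-0.6, 0.3, -1.5]
grip_width: 9.8
finger_force: 30.0
pos [417.1  41.5 316. ] rot [-1.7975e+02 -2.0000e-02  8.8720e+01] F [-0.6  0.3 -1.5] M [-0.08  0.02  0.01] w 9.8 q [-0.08  0.08  1.61  0.    1.45 -0.06] t 7.2
[410.0, 227.0, 240.0] [18.52 -1.09  7.61]
[418.0, 227.0, 160.0] [18.54 -0.25 15.61]
```

```bash
python3 -m crank '[[[0,4,-0.2,0,0],[0,8,-0.4,0,0],[0,12,-0.6,2,0],[0,16,-0.6,5,0],[0,18.5,-0.6,9,0],[0,18.5,-0.6,13,0],[0,18.5,-0.6,16,0],[0,18.5,-0.6,17.5,0],[0,18.5,-0.6,17.5,0],[0,18.5,-0.6,17.5,0]]]'
python3 goto.py 423 226.6 123
python3 - <<'E'
from h import *
a,_=cap('top'); b,_=cap('scene')
save('p1',np.hstack([cv2.resize(a[150:250,150:250],None,fx=4,fy=4,interpolation=cv2.INTER_CUBIC),cv2.resize(b[100:200,190:290],None,fx=4,fy=4,interpolation=cv2.INTER_CUBIC)]))
E
```

```text
time: 8.2
tool_pos: [417.2, 224.2, 142.2]
tcp_rot: [-3.139, 0.001, 1.543]
contact_force: [-0.8, -0.7, -1.2]
grip_width: 9.4
finger_force: 30.0
pos [417.2 224.2 142.2] rot [-1.7986e+02  5.0000e-02  8.8410e+01] F [-0.8 -0.7 -1.2] M [-0.12  0.07 -0.02] w 9.4 q [ 0.33  0.34  1.78 -0.    1.02  0.36] t 8.2
[423.0, 226.6, 123.0] [0.26 0.58 1.92]
```

View pics/p1.png

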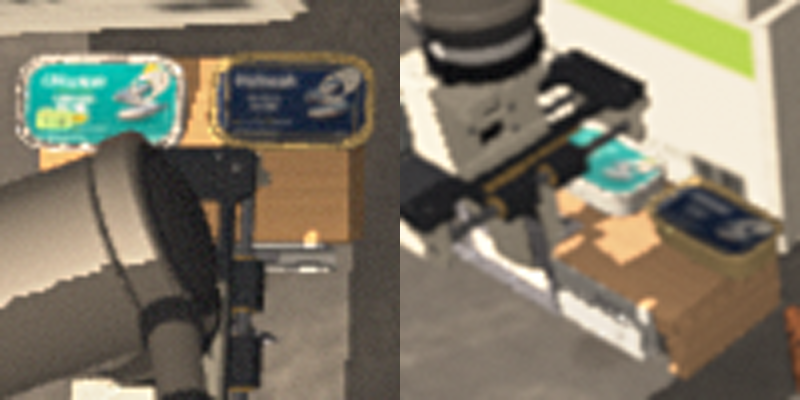

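The scene crop shows the holder hanging in the gripper in front of the shelf, from about (450,245) to (555,305). The arm blocks the top view. I'll check the holder pose by depth.

```bash
cat > chk.py <<'E'
from h import *
o=bot.get_obs(); tx,ty,tz=o['tool_pos']
for n in('scene','top'):
    im,d=cap(n); C=cloud(n,d).reshape(-1,3)
    m=(abs(C[:,0]-tx)<14)&(C[:,1]>ty-35)&(C[:,1]<ty+115)&(C[:,2]<tz+2)&(C[:,2]>tz-60)
    P=C[m]; print(n,len(P))
    for y in range(int(ty)-30,int(ty)+110,10):
        s=P[abs(P[:,1]-y)<5]
        if len(s)>3: print(y-int(ty),len(s),'x',np.median(s[:,0]).round(1),'z',np.percentile(s[:,2],[3,97]).round(0))
E
python3 chk.py; python3 goto.py 423 226.6 123
```

```text
scene 199
-20 27 x 416.1 z [104. 143.]
-10 25 x 414.2 z [104. 143.]
0 19 x 415.4 z [102. 132.]
10 15 x 415.9 z [103. 127.]
20 12 x 415.2 z [101. 127.]
30 15 x 415.9 z [103. 126.]
40 19 x 416.4 z [103. 137.]
50 21 x 416.5 z [105. 143.]
60 18 x 417.2 z [103. 134.]
70 12 x 417.9 z [101. 127.]
80 5 x 418.6 z [102. 110.]
90 11 x 419.0 z [102. 126.]
top 10
-20 10 x 416.7 z [109. 138.]
pos [418.5 224.6 143.6] rot [ 1.7991e+02 -4.0000e-02  8.8390e+01] F [-0.7  0.5 -0.9] M [-0.1   0.03  0.04] w 10.0 q [0.33 0.34 1.78 0.   1.02 0.36] t 8.4
[423.0, 226.6, 123.0] [0.21 0.44 2.06]
```

```bash
python3 -m crank '[[[0,0.1,0,0.6,-0.5],[0,0.2,0,1.2,-0.5],[0,0.2,0,1.8,-0.5],[0,0.2,0,2.4,-0.5],[0,0.2,0,2.4,-0.5],[0,0.2,0,2.4,-0.5],[0,0.2,0,2.4,-0.5],[0,0.2,0,2.4,-0.5],[0,0.2,0,2.4,-0.5],[0,0.2,0,2.4,-0.5]]]'
python3 goto.py 473 225.6 119.2
```

```text
time: 9.4
tool_pos: [418.2, 226.5, 118.9]
tcp_rot: [3.141, -0.0, 1.552]
contact_force: [0.1, 0.4, -0.7]
grip_width: 9.5
finger_force: 30.0
pos [418.2 226.5 118.9] rot [ 1.7998e+02 -1.0000e-02  8.8900e+01] F [ 0.1  0.4 -0.7] M [-0.14  0.08  0.02] w 9.5 q [0.34 0.38 1.81 0.   0.96 0.35] t 9.4
[473.0, 225.6, 119.2] [ 0.01  5.48 -0.03]
```

```bash
python3 -m crank '[[[0,0,0.6,0,0],[0,0,1.3,0,0],[0,0,2,0,0],[0,0,2.7,0,0],[0,0,3.4,0,0],[0,0,4.1,0,0],[0,0,4.8,0,0],[0,0,5.2,0,0],[0,0,5.4,0,0],[0,0,5.4,0,0]]]'
python3 chk.py; python3 goto.py 473 225.6 119.2
```

```text
time: 10.4
tool_pos: [472.2, 225.4, 118.7]
tcp_rot: [-3.142, -0.0, 1.551]
contact_force: [-0.1, -0.0, -0.6]
grip_width: 9.8
finger_force: 30.0
scene 297
-30 14 x 478.0 z [61. 69.]
-20 41 x 470.9 z [ 60. 117.]
-10 40 x 468.7 z [ 60. 119.]
0 20 x 468.3 z [ 60. 108.]
10 24 x 469.8 z [ 59. 104.]
20 19 x 470.2 z [ 60. 101.]
30 20 x 470.0 z [ 60. 104.]
40 25 x 470.0 z [ 62. 118.]
50 31 x 469.7 z [ 64. 117.]
60 22 x 471.1 z [ 61. 115.]
70 19 x 471.3 z [ 59. 117.]
80 8 x 469.7 z [60. 83.]
90 6 x 478.4 z [60. 96.]
100 4 x 465.8 z [60. 68.]
top 69
-30 21 x 478.7 z [65. 73.]
-20 27 x 471.9 z [ 64. 105.]
-10 15 x 481.2 z [61. 72.]
pos [471.9 225.5 118.7] rot [-179.99    0.     88.9 ] F [ 0.2  0.7 -0.7] M [-0.1   0.06  0.01] w 9.7 q [0.3  0.45 1.68 0.   1.01 0.32] t 10.5
[473.0, 225.6, 119.2] [ 0.02  0.11 -0.05]
```

```bash
python3 - <<'E'
from h import *
b,_=load('scene'); a,_=load('top')
save('p2',np.hstack([cv2.resize(b[120:200,205:290],(510,480),interpolation=cv2.INTER_CUBIC),cv2.resize(a[190:240,155:185],(288,480),interpolation=cv2.INTER_CUBIC)]))
print(proj('scene',(444,306,101)),proj('scene',(472,306,108)))
E
```

```text
(np.float64(212.3937317468912), np.float64(159.04625947914855)) (np.float64(219.00957710867442), np.float64(152.3624987733814))
```

View pics/p2.png

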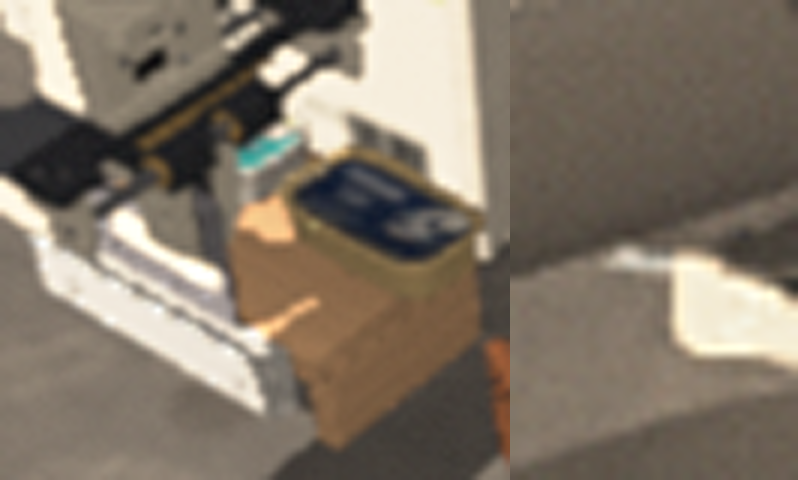

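In the crop the holder strip lies from (100,235) to (230,310), just behind the lip line. The eye is hidden behind the gripper, and the peg stub is at about (70,230). No contact force so far, so I'll lower it 11 mm into the mouth.

```bash
python3 -m crank '[[[0,0,0.06,0.1,0],[0,0,0.06,0.2,0],[0,0,0.06,0.35,0],[0,0,0.06,0.5,0],[0,0,0.06,0.65,0],[0,0,0.06,0.8,0],[0,0,0.06,0.95,0],[0,0,0.06,1.1,0],[0,0,0.06,1.1,0],[0,0,0.06,1.1,0]]]'
python3 goto.py 473 225.6 92.2
```

```text
time: 11.5
tool_pos: [472.7, 225.5, 107.7]
tcp_rot: [3.142, -0.0, 1.552]
contact_force: [0.2, -0.1, -1.0]
grip_width: 10.1
finger_force: 30.0
pos [472.7 225.5 107.7] rot [180.   -0.   88.9] F [ 0.2 -0.1 -1. ] M [-0.16  0.06 -0.03] w 10.1 q [0.3  0.47 1.69 0.   0.98 0.32] t 11.5
[473.0, 225.6, 92.2] [0.01 0.03 1.55]
```

```bash
python3 -m crank '[[[0,0,0,0.1,0],[0,0,0,0.2,0],[0,0,0,0.3,0],[0,0,0,0.4,0],[0,0,0,0.55,0],[0,0,0,0.7,0],[0,0,0,0.85,0],[0,0,0,1.0,0],[0,0,0,1.0,0],[0,0,0,1.0,0]]]'
python3 goto.py 473 225.6 92.2
```

```text
time: 12.5
tool_pos: [472.8, 225.5, 97.9]
tcp_rot: [3.141, -0.0, 1.552]
contact_force: [-0.0, -0.7, 2.5]
grip_width: 9.6
finger_force: 30.0
pos [472.8 225.5  97.9] rot [ 1.7999e+02 -1.0000e-02  8.8900e+01] F [-0.  -0.7  2.5] M [-0.11  0.22  0.03] w 9.6 q [0.3  0.48 1.7  0.   0.96 0.32] t 12.5
[473.0, 225.6, 92.2] [0.01 0.02 0.57]
```

```bash
python3 -m crank '[[[0,0,0,0.1,0],[0,0,0,0.2,0],[0,0,0,0.3,0],[0,0,0,0.4,0],[0,0,0,0.5,0],[0,0,0,0.55,0],[0,0,0,0.55,0],[0,0,0,0.55,0],[0,0,0,0.55,0],[0,0,0,0.55,0]]]'
python3 goto.py 473 225.6 92.2
```

```text
time: 13.5
tool_pos: [472.8, 225.5, 92.3]
tcp_rot: [3.141, -0.0, 1.552]
contact_force: [-0.0, -0.3, 4.6]
grip_width: 9.8
finger_force: 30.0
pos [472.8 225.5  92.3] rot [ 1.7998e+02 -1.0000e-02  8.8900e+01] F [-0.  -0.3  4.6] M [-0.19  0.24  0.03] w 9.8 q [0.3  0.49 1.71 0.   0.95 0.32] t 13.5
[473.0, 225.6, 92.2] [0.01 0.02 0.01]
```

```bash
python3 -m crank '[[[0,0,0,0.02,0],[0,0,0,0.04,0],[0,0,0,0.06,0],[0,0,0,0.08,0],[0,0,0,0.1,0],[0,0,0,0.12,0],[0,0,0,0.12,0],[0,0,0,0.12,0],[0,0,0,0.12,0],[0,0,0,0.12,0]]]'
python3 goto.py 473 225.6 92.2
```

```text
time: 14.5
tool_pos: [472.8, 225.5, 91.7]
tcp_rot: [3.141, -0.0, 1.552]
contact_force: [-2.8, -1.2, 9.8]
grip_width: 10.1
finger_force: 30.0
pos [472.8 225.5  91.7] rot [ 1.7996e+02 -1.0000e-02  8.8900e+01] F [-2.8 -1.2  9.8] M [-0.29  0.57 -0.01] w 10.1 q [0.3  0.49 1.71 0.   0.94 0.32] t 14.5
[473.0, 225.6, 92.2] [ 0.01  0.02 -0.05]
```

```bash
python3 -m crank '[[[0,0,0,0.02,0],[0,0,0,0.04,0],[0,0,0,0.06,0],[0,0,0,0.08,0],[0,0,0,0.08,0],[0,0,0,0.08,0],[0,0,0,0.08,0],[0,0,0,0.08,0],[0,0,0,0.08,0],[0,0,0,0.08,0]]]'
python3 chk.py; python3 goto.py 473 225.6 92.2
python3 - <<'E'
from h import *
b,_=load('scene'); save('p3',cv2.resize(b[120:200,205:290],(510,480),interpolation=cv2.INTER_CUBIC))
E
```

```text
time: 15.5
tool_pos: [472.9, 225.5, 91.6]
tcp_rot: [3.14, -0.0, 1.552]
contact_force: [-4.5, -1.9, 15.0]
grip_width: 10.0
finger_force: 30.0
scene 364
-30 41 x 475.5 z [36. 68.]
-20 54 x 470.3 z [40. 90.]
-10 43 x 467.5 z [35. 92.]
0 26 x 467.0 z [36. 78.]
10 26 x 466.8 z [34. 79.]
20 24 x 466.6 z [33. 75.]
30 30 x 467.4 z [32. 77.]
40 30 x 467.5 z [33. 91.]
50 32 x 468.2 z [32. 86.]
60 28 x 467.6 z [32. 92.]
70 17 x 468.7 z [33. 89.]
80 5 x 468.4 z [32. 56.]
top 102
-30 38 x 477.7 z [33. 72.]
-20 47 x 477.4 z [32. 76.]
-10 12 x 481.7 z [41. 72.]
pos [472.9 225.5  91.6] rot [ 1.7994e+02 -2.0000e-02  8.8900e+01] F [-4.4 -2.8 15.9] M [-0.34  0.89  0.02] w 10.1 q [ 0.3   0.49  1.71 -0.    0.94  0.32] t 15.6
[473.0, 225.6, 92.2] [ 0.01  0.01 -0.06]
```

View pics/p3.png

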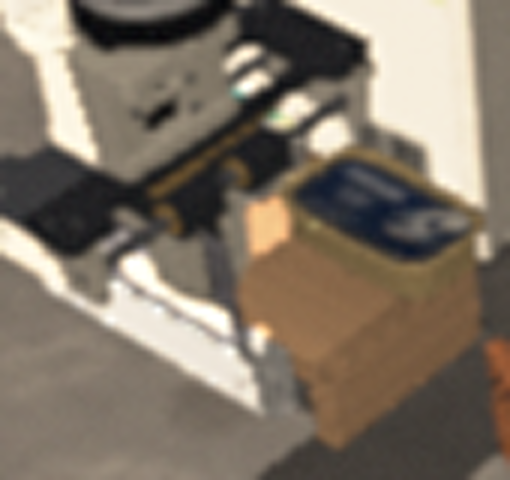

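The crop shows the strip sunk behind the lip, from (110,270) to (250,345), and the tin unmoved. The downward push met a hard stop at home height (lower edge at 49.4 mm against 50 nominal, 16 N), and the moment puts that load under the tab. I'll hand in.

```bash
python3 -c "
from plant import bot
print(bot.close_job())"
```

```text
the job is handed in; nothing more can be done
None
```

I handed the job in with the holder pressed behind the lip and held at home height against the foot's stop with about 16 N, at 15.6 s of the 54 s; that the eye is on the peg rests on position and force readings, because the gripper hid it from both cameras.

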